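# Bring the dial gauge down by one turn of the stand's hand wheel

### The job

Bring the dial gauge down onto the turned flange: with a fingertip, push the hand wheel on top of the measuring stand round by its upright red handle, clockwise as seen from above, through exactly one full turn, so that the handle stops where it started. Push only on the handle and do not grip it; leave the flange and the loose gauges and caliper where they are, and finish clear of everything.

Things in the scene. Friction and masses are not known exactly. Their poses are not given: they have to be found in the camera images.
- wheel (a joint): Angle of the hand wheel in rad. It grows as the wheel turns clockwise seen from above; one turn is 6.283. It starts anywhere from -2.5 to 2.5 and can turn well beyond one turn. At 0 the handle lies straight away from the gauge. About 2.3 N on the handle turn it; it stays where it is left, without coasting or springing back. Clockwise lowers the gauge by 5 mm a turn.
- wheel_axis (a point): Centre of the black three-spoked hand wheel that lies level on top of the stand: on its vertical axis, at mid-thickness of the rim (125 mm across, 12 mm thick), 266 mm above the table. It stays put during the job; x points away from the gauge, z up. The rim's top is 6 mm higher, the hub's top 7 mm higher.
- handle_mid (a point): Middle of the upright red handle, a slim barrel 20 mm across and 58 mm tall that spins freely on its own pin. It stands on the wheel at a spoke's end, its axis 52 mm from the wheel's, and travels with the wheel. This point is 37 mm above wheel_axis; the barrel reaches 29 mm below and above it. The space above the rim all round the handle is free.
- handle_top (a point): Top end of the red handle, 66 mm above wheel_axis, on the handle's own axis; z up.
- handle: The red handle itself; origin on its own axis at its foot, 8 mm above wheel_axis and 52 mm from the wheel's axis. It spins freely about its own axis.
- wheel_rim: Black rim and three spokes of the hand wheel, turning with it; origin on the wheel's axis at mid-thickness (as wheel_axis). The handle stands out from its centre along its x axis.
- stand: The measuring stand, fixed to the table: granite base 220 x 160 x 40 mm, two steel columns, lead screw and top bridge (top at 240 mm). Origin on the table below the wheel's axis; the base reaches from 160 mm towards -x (the gauge side) to 60 mm towards +x, and 80 mm either way in y.
- plunger: Steel measuring plunger of the dial gauge, 5 mm across, pointing down from the gauge; origin at its round tip, 88 mm from the wheel's axis on the gauge side. It hangs 0.5 to 4.5 mm above the flange at the start and, once on the flange, springs in by up to 10 mm with about 1 N.
- flange: Turned aluminium work piece, loose, standing on the stand's base under the gauge: stepped disc 110 mm across and 60 mm tall, 1.2 kg; origin at the centre of its underside.
- ring_gauge: Loose steel ring gauge lying beside the stand, 64 mm outside, 30 mm bore, 22 mm tall; origin at the centre of its underside.
- plug_gauge: Loose plug gauge standing beside the stand: steel ends, blue grip, 28 mm across, 86 mm tall; origin at the centre of its underside.
- caliper: Loose digital caliper lying on the other side of the stand, 235 mm long along its x, 12 mm tall; origin under the middle of its beam.
Things that resemble listed ones, but are neither listed nor needed, are in the scene too. Of the things that look like the flange, the smallest one is meant.

How it is judged (in metres and radians):
At the end, for the whole second after the job is handed in: The wheel stands still exactly one turn clockwise from its start (the handle within 8.5 mm of its starting place, that is about 9 degrees), the gauge's plunger rests on the flange, and the flange and the loose gauges are where they were (distance of handle_mid from where it was at the start of the episode below 0.0085 m and value of joint wheel between 3.58 and 8.98 rad and velocity of joint wheel between -0.05 and 0.05 rad/s and contact force between plunger and flange above 0.2 N and distance of flange from where it was at the start of the episode below 0.006 m and distance of each of ring_gauge, plug_gauge, caliper from where it was at the start of the episode below 0.012 m); the robot touches nothing.
It fails at once if the handle is gripped between the fingers (contact while the grasp point lies inside the handle) (horizontal distance between the grasp point and handle_mid below 0.011 m and z of the grasp point in the frame of handle_top below 0.014 m and contact force between the fingers and handle above 0.3 N).
It fails at once if the wheel is pushed or gripped by its rim or spokes instead of the handle (contact force between anything else and wheel_rim above 2 N).
It fails at once if the flange is shifted or lifted (distance of flange from where it was at the start of the episode above 0.006 m).
It fails at once if a loose gauge or the caliper is moved or lifted (distance of any of ring_gauge, plug_gauge, caliper from where it was at the start of the episode above 0.012 m).
It also fails if it takes over 58 s, if anything falls off the work surface, if the arm or the gripper's body presses on something with over 40 N, if the wrist force passes 120 N, or if a joint passes its speed limit or range.

### The arm

A 6-joint arm with a two-finger parallel gripper is mounted at the origin on the work surface. World frame = base frame: x ahead of the robot, y to its left, z up, the work surface at z = 0. Lengths are in m, angles in degrees, forces in N, time in s.
With the tool pointing down it reaches from about 0.375 to 0.75 m from the base axis. Payload 9 kg.
Tool frame: the origin (TCP) lies where the fingers leave the gripper's body, on its centre line; the fingertips stand 73 mm ahead of it and the grasp point (between the pads) lies 54 mm ahead of it (robot.tip_reach is the distance from the TCP to the fingertips, in m); z points along the fingers, y is the line along which they close (so a half turn about z gives the same grasp; the last joint's range is limited). The gripper opens to 85 mm and grips with 20 to 120 N. Pads are 22 mm wide; open, the fingers measure 114 mm over their backs; the gripper's body (76 mm by 85 mm) begins 54 mm behind the grasp point. The pads swing forward as they close: fully open they stand 13 mm farther back than shut.
Start: joints at [-84.322, 5.964, 5.575, 89.605, 0, 77.527], TCP at [0.187, -0.57, 0.304] pointing down, gripper open.
Joint ranges: [-171.21, 171.21], [-48.23, 106.86], [-62.78, 66.21], [-105.2, 120.99], [-86.42, 89.51], [-180, 180]. Speed limits (degrees/s): [127.2, 127.2, 147.25, 180, 180, 180].

### API

Orientations are given as [roll, pitch, yaw] about the fixed x, y, z axes, in that order (R = Rz(yaw) Ry(pitch) Rx(roll)).
In Python, from plant import robot gives the robot as it stands. Calls block until the motion is done:
- robot.move_pose(position, orientation): joint-space move of the TCP to a pose.
- robot.line_to(position, vel=0.15, rotation=None, guard=None): straight line of the TCP; rotation=None keeps the orientation; vel is the mean speed in m/s. With guard (N) it stops when the force on the tool has changed by that much, and returns True; else False.
- robot.goto_joints(angles): joint-space move.
- robot.set_gripper(opening): finger opening in m; the grip force is fixed at half the most; returns when the fingers have stopped.
- robot.pause(seconds).
- robot.ik(position, orientation): joint angles nearest the present ones, or None.
- robot.observe(): the state.
- robot.grab_frame(name): name is "scene" or "top"; returns the picture (384x512x3 uint8, blue, green, red); there is no depth.
- robot.get_calibration(name): a dict with "vertical_fov" (degrees; the focal length in pixels is half the picture's height over the tangent of half this angle, whatever the lens; pixels are square), "cx", "cy" (the principal point, pixels), "rvec" (rotation vector, rad) and "tvec" (3), from world to camera coordinates, as OpenCV has them. Camera axes: x right, y down, z forward; pixel columns grow to the right and rows downward; lengths in m; the calibration is good to about 2 mm. A picture is of the moment at which its call begins. get_calibration takes no time and is no camera call.
A pose or a line that the arm cannot do raises robot.IKError and nothing moves.
- robot.job_done(): hands the job in; it is judged then, once.
The state is a dict: "time": time; "q": joint angles; "qvel": joint speeds; "joint_torque": joint torques, N m; "tool_pos": TCP position; "tcp_rot": TCP orientation; "ft_force": force on the tool from outside, world axes, zero at the start; "torque": the same for the moment, N m; "gripper_width": finger opening in m; "gripper_force": force on a finger pad.
Only numpy, scipy, OpenCV 4.12 (cv2) and the standard library are available. Lean on these libraries where they do the work, as an engineer would, in place of code of your own. Each camera call takes 0.05 s, during which the arm holds its last target. There are 200 camera calls.

## Working session

There is one attempt and no reset: what is moved stays moved. The work goes in short steps, each a Python script; the robot and the scene stay as the last script left them, time stands still between calls to the robot, and variables do not carry over. Pictures are saved under pics/ and viewed, at most 10 in all, crops included, and the job is handed in when it is done.

```bash
mkdir -p pics; ls
python3 - <<'E'
from plant import robot
import cv2
for n in("scene","top"):
    cv2.imwrite(f"pics/{n}0.png",robot.grab_frame(n)); print(n,robot.get_calibration(n))
print(robot.observe())
E
```

```text
pics
scene {'vertical_fov': 54.92818920593448, 'cx': 254.98180589046092, 'cy': 194.79905367046558, 'rvec': array([ 2.39928072,  1.13910882, -0.30260233]), 'tvec': array([-0.35427302, -0.30216011,  1.25369705])}
top {'vertical_fov': 50.12029273866591, 'cx': 250.28968802628884, 'cy': 193.1507646408952, 'rvec': array([ 2.13446693, -2.11096175,  0.15572747]), 'tvec': array([-0.00887983,  0.58921731,  1.04895619])}
{'time': 0.1, 'q': array([-8.43203895e+01,  5.99420116e+00,  5.53346849e+00,  8.96051474e+01,
        2.20417771e-03,  7.75264383e+01]), 'qvel': array([ 0.03238864, -0.09413351,  0.12354626,  0.03837094, -0.02566945,
        0.07823246]), 'joint_torque': array([ 6.51939146e-03, -5.58205032e+01,  5.04721177e+01,  1.28743492e-02,
       -2.20333523e-04, -1.09177469e-05]), 'tool_pos': array([ 0.18692938, -0.56992351,  0.30322898]), 'tcp_rot': array([-1.79936151e+02, -1.63815279e-02,  1.81531618e+01]), 'ft_force': array([ 0.74365616, -0.41671876, -0.094047  ]), 'torque': array([ 0.00803476, -0.05141219, -0.04688625]), 'gripper_force': 0.0, 'gripper_width': 0.08546432233267916}
```

View pics/scene0.png

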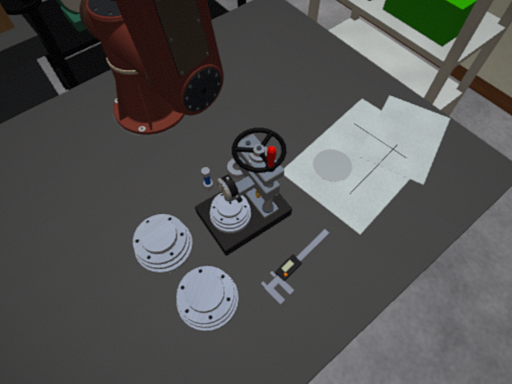

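View pics/top0.png

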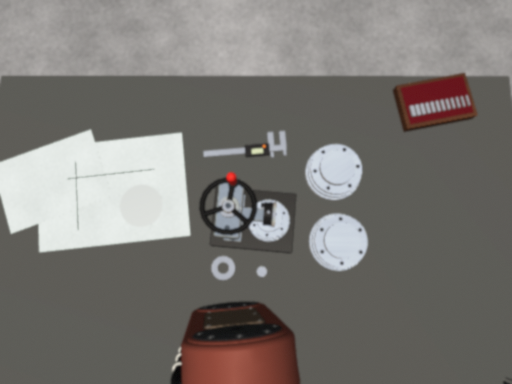

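The top view shows the wheel hub near (228,206), the red handle top near (231,178), and the gauge to the right of the wheel, at about (268,213). The scene view shows the handle at about (271,155) and the same layout. Next I'll measure the handle and the hub/rim.

```bash
cat > h.py <<'E'
import numpy as np, cv2
from plant import robot
def cam(n):
    c=robot.get_calibration(n); f=192/np.tan(np.radians(c["vertical_fov"]/2))
    K=np.array([[f,0,c["cx"]],[0,f,c["cy"]],[0,0,1]]); R=cv2.Rodrigues(c["rvec"])[0]
    return K,R,np.asarray(c["tvec"],float).reshape(3)
def ray(n,uv):
    K,R,t=cam(n); return -R.T@t, R.T@np.linalg.inv(K)@np.array([*uv,1.])
def onplane(n,uv,z):
    o,d=ray(n,uv); return o+d*(z-o[2])/d[2]
def proj(n,p):
    K,R,t=cam(n); q=K@(R@np.asarray(p)+t); return q[:2]/q[2]
def redmask(im, box):
    b,g,r=[im[...,i].astype(int) for i in range(3)]
    m=((r>110)&(r-g>80)&(r-b>80)).astype(np.uint8)
    k=np.zeros_like(m); x0,y0,x1,y1=box; k[y0:y1,x0:x1]=1
    return m*k
BOX={"top":(180,150,280,260),"scene":(215,115,305,205)}
def handle(n, im=None):
    """centroid of red blob in n, put at handle height"""
    im=robot.grab_frame(n) if im is None else im
    m=redmask(im,BOX[n]); M=cv2.moments(m,True)
    if M["m00"]<15: return None
    uv=(M["m10"]/M["m00"],M["m01"]/M["m00"])
    return uv,M["m00"],onplane(n,uv,0.303)
E
python3 - <<'E'
from h import *
for n in("top","scene"): 
    im=cv2.imread(f"pics/{n}0.png"); print(n,handle(n,im))
    x,y,w,h=cv2.boundingRect(redmask(im,BOX[n])); print(x,y,w,h)
im=cv2.imread("pics/top0.png"); g=cv2.cvtColor(im,cv2.COLOR_BGR2GRAY)
print("cam",ray("top",(250,190))[0],ray("scene",(250,190))[0])
G=cv2.resize(g[160:250,185:275],None,fx=4,fy=4,interpolation=cv2.INTER_CUBIC)
c=cv2.HoughCircles(G,cv2.HOUGH_GRADIENT,1.5,30,param1=80,param2=40,minRadius=90,maxRadius=130)
for x,y,r in c[0][:4]:
    u=(185+(x-1.5)/4,160+(y-1.5)/4); print(u,r/4,onplane("top",u,0.27))
# scene rim: dark pixels ellipse
s=cv2.imread("pics/scene0.png"); gs=cv2.cvtColor(s,cv2.COLOR_BGR2GRAY)
m=(gs[115:205,215:305]<28).astype(np.uint8)
for k in sorted(cv2.findContours(m,cv2.RETR_EXTERNAL,cv2.CHAIN_APPROX_NONE)[0],key=len)[-2:]:
    e=cv2.fitEllipse(k); u=(e[0][0]+215,e[0][1]+115); print(u,e[1],onplane("scene",u,.266))
big=np.hstack([cv2.resize(im[160:250,185:275],(400,400)),cv2.resize(s[115:205,215:305],(400,400))])
cv2.imwrite("pics/z.png",big)
E
```

```text
top ((230.7058823529412, 176.94117647058823), 85.0, array([0.57970452, 0.03252173, 0.303     ]))
226 172 10 11
scene ((271.35849056603774, 149.32075471698113), 53.0, array([0.56346797, 0.04251731, 0.303     ]))
268 146 8 8
cam [ 0.40454477 -0.02820066  1.13274588] [ 0.90944207 -0.28489303  0.93825236]
(np.float32(227.9375), np.float32(205.5625)) 23.3625 [0.52455145 0.03952243 0.27      ]
(np.float32(259.4375), np.float32(198.8125)) 23.2125 [ 0.53969503 -0.02721855  0.27      ]
(233.13780784606934, 189.6592254638672) (6.44032621383667, 13.553744316101074) [ 0.57265816 -0.06959779  0.266     ]
(258.5547676086426, 149.97040939331055) (43.25425720214844, 53.21634292602539) [0.52646424 0.03805548 0.266     ]
```

View pics/z.png

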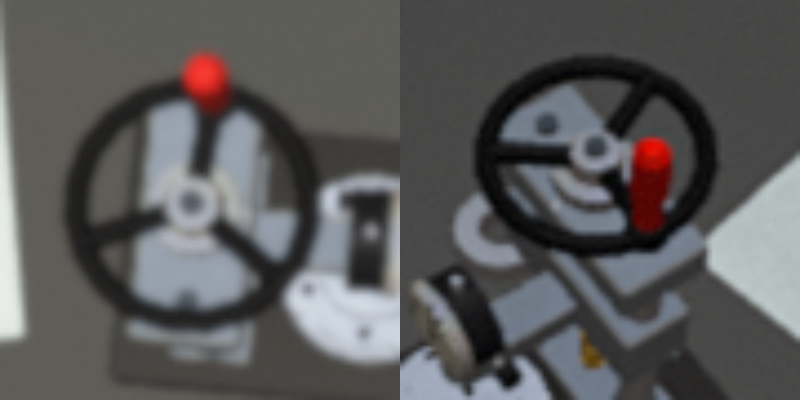

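The crops show the hub at (228,206) in the top view. The handle stands on the spoke pointing almost straight away from the robot. Both views put the wheel centre near (0.525, 0.039). Next I'll triangulate the handle top and approach.

Run:
```python
from h import *
a=onplane("top",(230.9,176.6),.328); b=onplane("scene",(271.3,149.0),.328)
c=np.array([.5255,.039]); h=(a+b)[:2]/2
phi=np.arctan2(*(h-c)[::-1]); print(a,b,np.linalg.norm(h-c),np.degrees(phi))
import json; json.dump(dict(c=c.tolist(),phi=float(phi)),open("w.json","w"))
r=np.array([np.cos(phi),np.sin(phi)]); t=np.array([r[1],-r[0]])
yaw=np.degrees(np.arctan2(-t[1],-t[0]))
f=c+.052*r-.040*t
robot.set_gripper(0)
p=robot.observe()["tool_pos"]; robot.line_to([p[0],p[1],.45],vel=.25)
robot.move_pose([*f,.45],[180,0,yaw])
robot.line_to([*f,.378],vel=.1)
o=robot.observe(); print(yaw,f,o["time"],o["tool_pos"],o["tcp_rot"],o["q"],o["ft_force"],o["gripper_width"])
ims=[robot.grab_frame(n) for n in("top","scene")]
cv2.imwrite("pics/a.png",np.hstack([cv2.resize(ims[0][130:270,160:300],(400,400)),cv2.resize(ims[1][75:215,195:335],(400,400))]))
```

```text
[0.57512868 0.0303172  0.328     ] [0.5763882  0.03006807 0.328     ] 0.05102431119765303 -9.939673089744817
80.06032691025518 [0.58362393 0.06942382] 5.125 [0.58375382 0.06930771 0.37880559] [ 1.79940546e+02 -1.79907495e-03  8.00531116e+01] [-5.96439229e+00  5.62267826e+00  1.30654823e+01  9.73833686e+01
 -2.33445544e-03  9.39824958e+01] [-0.86372784  0.57261406 -0.4880551 ] 9.600177387364095e-05
```

View pics/a.png

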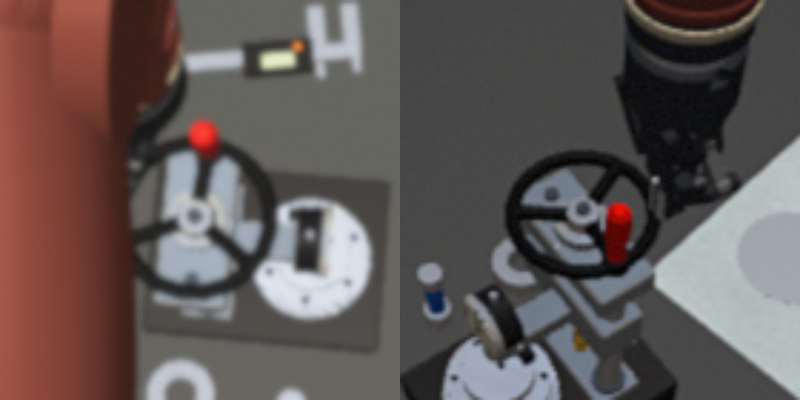

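The fingertip stands left of the handle, clear of the rim, and both views agree on the handle position. A constant wrist angle would let the side linkage touch the handle. I'll turn the wrist with the wheel instead, so the same finger face always pushes. That means swinging the wrist half a turn first and once on the way.

```bash
cat >> h.py <<'E'
import json
W=json.load(open("w.json")); C=np.array(W["c"]); PHI=W["phi"]; Z=.378
def pose(turn,d,flip):
    """finger d behind the handle after `turn` degrees clockwise"""
    a=PHI-np.radians(turn); r=np.array([np.cos(a),np.sin(a)]); t=np.array([r[1],-r[0]])
    yaw=np.degrees(a)+90+(180 if flip else 0)
    return C+.052*r-d*t,[180,0,(yaw+180)%360-180]
def to(turn,d,flip,vel=.08,z=Z):
    p,o=pose(turn,d,flip); robot.line_to([*p,z],vel=vel,rotation=o)
def push(t0,t1,d,flip,step=12):
    n=int(np.ceil((t1-t0)/step))
    for k in np.linspace(t0,t1,n+1)[1:]:
        to(k,d,flip); s=robot.observe(); F=np.linalg.norm(s["ft_force"][:2])
        if F>15: print("FORCE",k,s["ft_force"]); return False
    print("pushed to",t1,"t",s["time"],"q6",s["q"][5],"F",s["ft_force"]); return True
E
python3 - <<'E'
from h import *
to(0,.09,False,.15)
p,o=pose(0,.09,True); q=robot.observe()["q"].copy(); q[5]-=180; robot.goto_joints(q)
s=robot.observe(); print(s["time"],s["q"][5],s["tool_pos"],s["tcp_rot"],p,o)
to(0,.04,True,.15); to(0,.024,True)
push(0,60,.024,True)
s=robot.observe(); print(s["time"])
ims=[robot.grab_frame(n) for n in("top","scene")]
cv2.imwrite("pics/b.png",np.hstack([cv2.resize(ims[0][130:270,160:300],(400,400)),cv2.resize(ims[1][75:215,195:335],(400,400))]))
E
```

```text
8.3583 -81.14019875730496 [0.5922628  0.1186741  0.37809974] [-1.79993819e+02 -1.93972039e-02 -9.99109344e+01] [0.59225449 0.11867332] [180, 0, np.float64(-99.93967308974482)]
pushed to 60 t 10.9833 q6 -33.806155142600076 F [0.09029435 0.43539083 0.33165454]
10.9833
```

View pics/b.png

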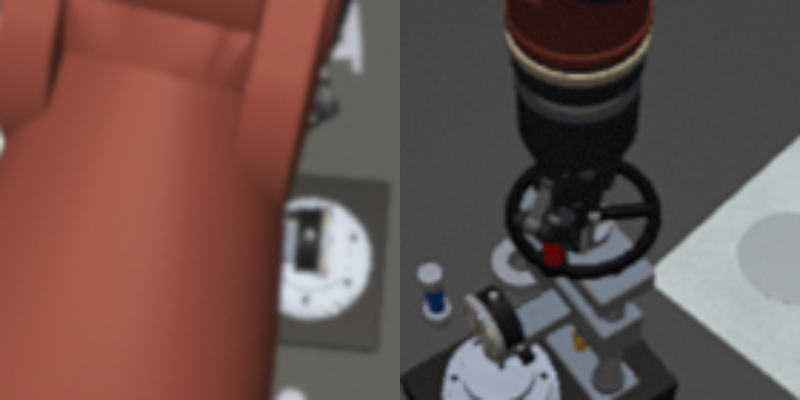

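The wheel follows: in the scene crop the red foot has moved to about (553,255). Only the handle is touched, and the side force is small. Continuing to 340°, with the wrist swing at 230°.

Run:
```python
from h import *
if push(60,230,.024,True):
    to(230,.09,True,.15)
    q=robot.observe()["q"].copy(); q[5]-=180; robot.goto_joints(q)
    to(230,.04,False,.15)
    if push(218,340,.024,False):
        to(340,.045,False); p=robot.observe()["tool_pos"]
        robot.line_to([p[0],p[1],.45],vel=.15)
        robot.line_to([p[0]-.03,p[1]+.12,.45],vel=.2)
s=robot.observe(); print(s["time"],s["q"],s["ft_force"])
ims=[robot.grab_frame(n) for n in("top","scene")]
for n,i in zip(("top","scene"),ims): print(n,handle(n,i),handle(n,cv2.imread(f"pics/{n}0.png")))
cv2.imwrite("pics/c.png",np.hstack([cv2.resize(ims[0][130:270,160:300],(400,400)),cv2.resize(ims[1][75:215,195:335],(400,400))]))
```

```text
pushed to 230 t 16.3333 q6 142.54135425467683 F [-0.02382835  0.77142454  0.478435  ]
pushed to 340 t 23.8167 q6 73.73471103760227 F [0.19175065 0.35085577 0.02264093]
25.625 [ 8.62060629e+00  7.77262052e+00  2.30148435e+01  1.05278730e+02
 -2.46218080e-02  8.85596490e+01] [ 0.39057713 -0.2445482   0.75412059]
top ((220.67045454545453, 177.11363636363637), 88.0, array([0.57916744, 0.05328916, 0.303     ])) ((230.7058823529412, 176.94117647058823), 85.0, array([0.57970452, 0.03252173, 0.303     ]))
scene ((278.8181818181818, 144.1090909090909), 55.0, array([0.56303821, 0.06396091, 0.303     ])) ((271.35849056603774, 149.32075471698113), 53.0, array([0.56346797, 0.04251731, 0.303     ]))
```

View pics/c.png

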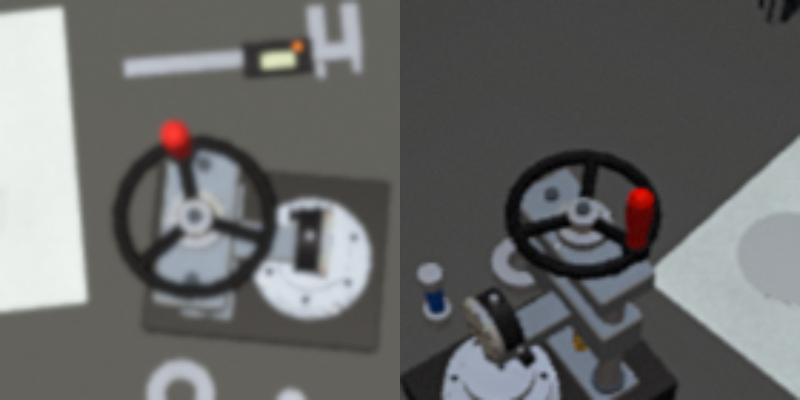

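The handle is about 20.5 mm, or 22°, short of its starting place, so the contact distance is about 22 mm. I'll push the remainder with that offset.

Run:
```python
from h import *
p,o=pose(340,.05,False); robot.line_to([*p,.45],vel=.2,rotation=o); robot.line_to([*p,Z],vel=.15)
to(340,.026,False)
if push(340,360,.022,False,7):
    to(360,.05,False); p=robot.observe()["tool_pos"]
    robot.line_to([p[0],p[1],.45],vel=.15); robot.line_to([p[0]-.03,p[1]+.14,.45],vel=.2)
s=robot.observe(); print(s["time"],s["ft_force"])
ims=[robot.grab_frame(n) for n in("top","scene")]
for n,i in zip(("top","scene"),ims):
    a=handle(n,i); b=handle(n,cv2.imread(f"pics/{n}0.png")); print(n,a[0],b[0],(a[2]-b[2])*1000)
cv2.imwrite("pics/d.png",np.hstack([cv2.resize(ims[0][130:270,160:300],(400,400)),cv2.resize(ims[1][75:215,195:335],(400,400))]))
```

```text
pushed to 360 t 28.375 q6 91.89733780343016 F [ 0.76982079  0.09613124 -0.20064069]
30.375 [-0.49355207 -0.26123773 -0.4418523 ]
top (230.0, 176.8953488372093) (230.7058823529412, 176.94117647058823) [0.08456327 1.46272327 0.        ]
scene (271.8703703703704, 149.05555555555554) (271.35849056603774, 149.32075471698113) [1.56598565e-01 1.30075815e+00 1.11022302e-13]
```

View pics/d.png

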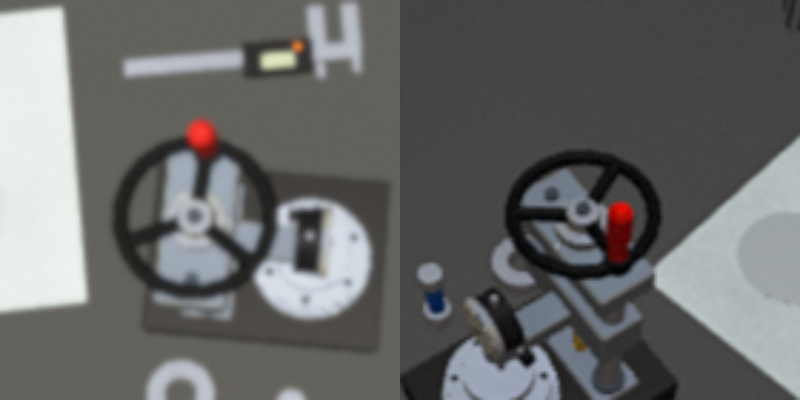

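The handle is back within about 1.4 mm of its start, the loose parts in view look undisturbed, and the arm is clear.

```bash
python3 -c "
from plant import robot
print(robot.job_done())"
```

```text
the job is handed in; nothing more can be done
None
```

The wheel has been pushed one full clockwise turn by its handle, which stopped about 1.4 mm from its start; nothing else in view appeared to move, the arm is clear, and the job was handed in at about 30 s (no verdict was returned, and plunger contact with the flange was not measured).

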